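# Hang the display bin on its spring bar and tug to check it

### The job

Pick up the blue bin by its wooden handle and hang it by both of its rear hooks on the steel spring bar of the display stand. Still holding the handle, pull it gently straight down until the bar dips about a centimetre, to be sure that it is held; then let go and leave the bin hanging still. Leave the other things on the table alone.

Things in the scene. Friction and masses are not known exactly. Their poses are not given: they have to be found in the camera images.
- bin: Blue hanging bin, loose, upright on the table, 0.24 kg: 70 mm deep (x), 110 mm wide (y), front and side walls 60 mm high, back wall 79 mm. Origin: centre of its underside; x points to its back (the hook side), z up. A wooden carry handle spans it above the middle; two steel hooks stick out from the top of the back wall.
- bin_handle (a point): Centre of the bin's wooden handle, where to grip it: a straight bar along the bin's y, 14 mm thick (x), 20 mm high (z), 100 mm long between its end straps, 125 mm above the bin's underside and 55 mm (its lower face) above the side walls. Axes as the bin's.
- hook_left (a point): Seat of the bar's centre line in the left hook: in the bin's frame x 47, y 35, z 70 mm (55 mm below the handle's centre). The hook is a strap 16 mm wide, open from below: slot from the back wall's rear face (x 35) to the lip (x 55), roof at z 75; the lip flares outward to x 66 and reaches down to z 49. Axes as the bin's.
- hook_right (a point): The same in the right hook, y -35 mm.
- bar_mid (a point): Middle of the stand's spring bar, on its centre line: round level steel bar along this y, 10 mm in diameter, 140 mm above the table, 180 mm between the collars on two brass posts that rise 30 mm above it. x points to the back of the stand, z up. The bin hangs on the -x side with its x along this x, hooks over the bar. The stand is fixed; its base is 120 x 250 x 16 mm.
- rest_mid (a point): Middle of the fixed wooden rest rod, 12 mm in diameter, along y, 60 mm below the unloaded bar; its front face is 8 mm in front (-x) of the bar's centre line, so lower the bin with its back wall 8 to 15 mm in front of the bar's centre line (best: handle 46 to 47 mm in front of it). Let go, the bin leans its foot back against this rod, about 0.1 rad. Axes as the bar's.
- bar (a joint): How far the spring bar is pressed straight down, m: 0 unloaded, stop at 0.030. The spring gives 1 mm for each 0.7 N; the bin's own weight makes it dip 3 to 4 mm.
- ring_box: Dark blue ring box, 50 x 50 x 42 mm, loose bystander; origin at the centre of its underside.
- bead_jar: Glass jar of coloured beads, 72 mm in diameter, 112 mm high, loose bystander; origin at the centre of its underside.
- roll: Black tape roll, 53 mm in diameter, 19 mm high, loose bystander; origin at the centre of its underside.

How it is judged:
By the outcome, as a careful person would: the job done as asked, in the order asked, and still so for the second after the job is handed in, with the robot touching nothing.
It also fails if it takes over 45 s, if anything falls off the work surface, if the arm or the gripper's body presses on something with over 40 N, if the wrist force passes 120 N, or if a joint passes its speed limit or range.

### The arm

A 7-joint arm with a two-finger parallel gripper is mounted at the origin on a cart in front of the work surface, level with it; the furniture and walls round the work are solid. World frame = base frame: x ahead of the robot, y to its left, z up, the work surface at z = 0. Lengths are in mm, angles in rad, forces in N, time in s.
With the tool pointing down it reaches from about 425 to 875 mm from the base axis. Payload 4.7 kg.
Tool frame: the origin (TCP) lies between the finger pads; the fingertips stand 25 mm ahead of it and the grasp point (between the pads) lies 6 mm ahead of it; z points along the fingers, y is the direction in which the jaws open and shut (so a half turn about z gives the same grasp; the last joint's range is limited). The gripper opens to 85 mm and grips with 20 to 120 N. Pads are 22 mm wide; open, the fingers measure 114 mm over their backs; the gripper's body (76 mm by 85 mm) begins 54 mm behind the grasp point. The pads swing forward as they close: fully open they stand 13 mm farther back than shut.
Start: joints at [1.132, 0.321, -0.07, 1.45, 0.023, 1.371, -0.057], TCP at [284.349, -584.523, 256.349] pointing down, gripper open.
Joint ranges: [-2.86, 2.86], [-0.3, 2.09], [-1.38, 1.24], [0.06, 2.45], [-1.56, 4.7], [0.09, 2.05], [-2.69, 2.69]. Speed limits (rad/s): [2.57, 2.57, 3.14, 3.14, 3.14, 3.14, 3.14].

### API

Orientations are given as a rotation vector (axis times angle).
In Python, from rig import get_state, read_camera, camera_params, job_done, search_frame, trace gives the robot as it stands. The module is installed in compiled form; this text tells all that it offers.
- The arm moves only by the tool move_arm, never from a script. Its argument "series" is text: rows parted by semicolons, each of 5 numbers parted by spaces: the opening, from 0 (shut) to 1 (fully open), then the shift along the tool's x, y, z normalised to -1 to 1, where 1 is 300 mm, then the turn about the tool's z normalised to -1 to 1, where 1 is 5 degrees. A call has 1 to 12 rows; each row shifts and turns the commanded pose from where the row before left it, along the tool's axes as they then stand; what a row does not reach is not made up. A row lasts 1/12 s, in which the tool goes at most 41.7 mm and 7.16 degrees, less where a joint would pass 70% of its speed; a pose out of reach is approached as far as the arm can. A call with a number of a shift or a turn outside -1 to 1 is refused whole. A call with a gripper value outside its range is refused whole. The fingers move at their own pace and stop on an object; "force" is the grip in N (left out, the last holds). Time passes only in rows, so rows that do not move let the fingers close. It gives the time, the measured TCP pose, the force and the opening at its end, in the units of the state.
- get_state(): the state, without advancing time (a new reading comes with each control period).
- read_camera(name): name is "scene" or "top" or "wrist"; returns the picture (400x640x3 uint8, red, green, blue); there is no depth.
- camera_params(name): a dict with "fov_y" (degrees; the focal length in pixels is half the picture's height over the tangent of half this angle, whatever the lens; pixels are square), "cx", "cy" (the principal point, pixels), "R" (3x3) and "t" (3): a world point X has camera coordinates R X + t; the wrist camera has in their place "T_tool_cam" (4x4, takes a point from camera to tool coordinates, whose origin is the TCP and whose axes are the flange's). Camera axes: x right, y down, z forward; pixel columns grow to the right and rows downward; lengths in mm; the calibration is good to about 2 mm. A picture is of the moment at which its call begins: read the wrist's pose just before it. camera_params takes no time and is no camera call.
- job_done(): hands the job in, once; it reports no verdict.
Trained networks look in the newest picture that a camera, given by its name, has taken for a name from the list of things; names that differ only in an ending like _2 or _b are one class to them, and where a whole thing is asked for, a point or a joint stands for the part that bears it (a point fixed in the world has none). Each returns a list of dicts, best first, with "score" (0 to 1); they miss things now and then, are a little off and sometimes report something else, mostly with a low value. They report only what shows in the picture. A call takes as long as a camera call.
- search_frame(camera, target): "location" ([x, y, z] in mm, in world coordinates, good to about 4 mm: the middle of the surface that is visible of it).
- trace(camera, target): "pixels" (400x640 bool, what is visible of it).
The state is a dict: "time_s": time; "joints": joint angles; "qd": joint speeds; "joint_efforts": joint torques, N m; "ee_pos": TCP position; "orientation": TCP orientation; "force": force on the tool from outside, world axes, zero at the start; "torque": the same for the moment, N m; "opening": opening from 0.0 (shut) to 1.0 (fully open).
Only numpy, scipy, OpenCV 4.12 (cv2) and the standard library are available. Lean on these libraries where they do the work, as an engineer would, in place of code of your own. Each camera call takes 0.05 s, during which the arm holds its last target. There are 200 camera calls.

## Working session

There is one attempt and no reset: what is moved stays moved. The work goes in short steps, Python scripts to look and compute and a tool call to move; the robot and the scene stay as the last step left them, time stands still between calls to the robot, and variables do not carry over. Pictures are saved under pics/ and viewed, about 8 in all and at most 12, crops included, and the job is handed in when it is done.

Besides the shell and the picture viewer there is one more tool, called after "Call:" by a JSON object that holds its "api" and its "payload". move_arm: Moves the arm, as the interface text tells. Scaled input: -1 to 1 covers 300 mm each way for a shift and 5 degrees each way for a turn. Its arguments: {"type":"object","properties":{"series":{"type":"string"},"force":{"type":"number"}},"required":["series"]}

```bash
mkdir -p pics
python3 - <<'E'
from rig import *
import cv2,numpy as np
s=get_state();print(s['ee_pos'],s['orientation'],s['opening'],s['time_s'])
ims=[]
for c in ('scene','top'):
    im=read_camera(c);ims.append(im)
    p=camera_params(c);print(c,p)
    for n in ('bin','bin_handle','hook_left','bar','bar_mid','rest_mid','ring_box','bead_jar','roll'):
        try: print(c,n,[(np.round(r['location'],0).tolist(),round(r['score'],2)) for r in search_frame(c,n)][:3])
        except Exception as e: print(n,e)
cv2.imwrite('pics/a.png',cv2.resize(np.vstack(ims)[:,:,::-1],(480,600)))
cv2.imwrite('pics/scene.png',ims[0][:,:,::-1]);cv2.imwrite('pics/top.png',ims[1][:,:,::-1])
E
```

```text
[ 284.10549403 -584.0870807   255.24552907] [-3.05964530e+00 -7.04844008e-01  8.13815080e-04] 1.0034592195660363 0.0
scene {'fov_y': 43.41683765443283, 'cx': 319.6077510790074, 'cy': 193.20698466258358, 'R': array([[ 0.46814537, -0.88323734, -0.02705005],
       [-0.388209  , -0.17807161, -0.90420367],
       [ 0.7938096 ,  0.43379984, -0.42624409]]), 't': array([-337.2439174 ,  247.73108197,  772.02105694])}
scene bin [([459.0, 24.0, 46.0], 0.68)]
scene bin_handle [([464.0, 26.0, 52.0], 0.82)]
scene hook_left [([461.0, 28.0, 53.0], 0.75)]
scene bar [([527.0, -360.0, 144.0], 0.64)]
scene bar_mid [([518.0, -352.0, 13.0], 0.62), ([523.0, -358.0, 144.0], 0.56)]
scene rest_mid []
scene ring_box [([372.0, -168.0, 33.0], 0.89)]
scene bead_jar [([570.0, 118.0, 99.0], 0.6)]
scene roll [([551.0, -132.0, 16.0], 0.72)]
top {'fov_y': 53.60947111685576, 'cx': 319.6925559932863, 'cy': 197.54022525735198, 'R': array([[-0.02698251, -0.99931115,  0.0254787 ],
       [-0.98769404,  0.02272357, -0.15473887],
       [ 0.15405331, -0.0293404 , -0.98762681]]), 't': array([-126.91299617,  509.38117223,  973.43607531])}
top bin [([467.0, 35.0, 47.0], 0.73)]
top bin_handle [([467.0, 34.0, 50.0], 0.72)]
top hook_left [([474.0, 32.0, 48.0], 0.66), ([392.0, -160.0, 39.0], 0.36)]
top bar [([544.0, -345.0, 146.0], 0.88)]
top bar_mid [([543.0, -347.0, 148.0], 0.85)]
top rest_mid [([533.0, -330.0, 15.0], 0.57)]
top ring_box [([389.0, -158.0, 37.0], 0.72)]
top bead_jar [([577.0, 119.0, 103.0], 0.66)]
top roll [([561.0, -133.0, 20.0], 0.58)]
```

View pics/scene.png

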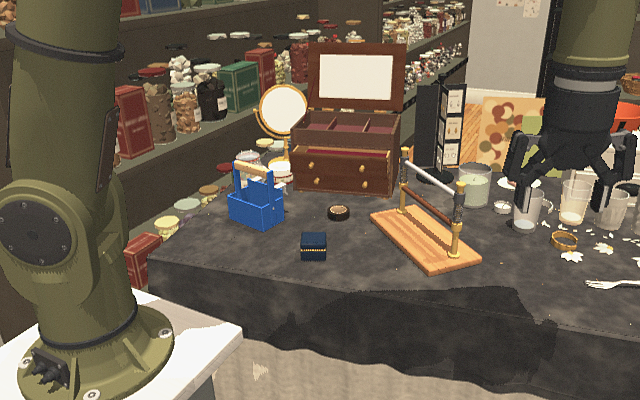

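View pics/top.png

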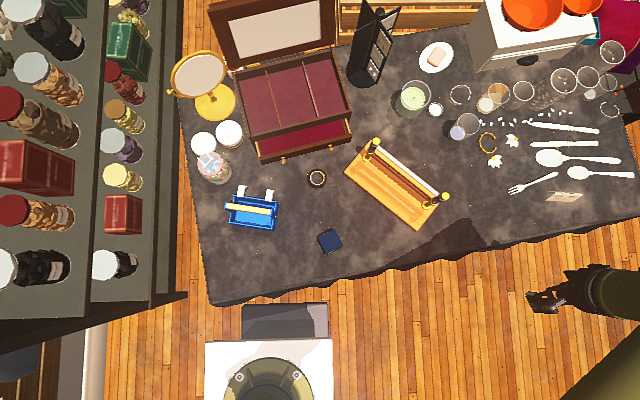

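The scene view shows the bin at about (257,200) and the stand with its bar from (403,155) to (460,192). In the top view the bin's handle runs (226,208)–(272,212), with the hooks at (243,190) and (270,195) on the side away from the robot. The bar runs (372,147)–(440,200). I'll enlarge these areas.

Run:
```python
import cv2,numpy as np
t=cv2.imread('pics/top.png');s=cv2.imread('pics/scene.png')
def c(im,x,y,w,h):
    k=400/w;return cv2.resize(im[y:y+h,x:x+w],(400,300),interpolation=cv2.INTER_CUBIC)
cv2.imwrite('pics/b.png',np.vstack([np.hstack([c(t,335,132,120,90),c(t,210,175,80,60)]),np.hstack([c(s,365,140,120,90)if 0 else c(s,364,144,160,120)[:, :],c(s,210,152,100,75)])]))
```

```text
(no output)
```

View pics/b.png

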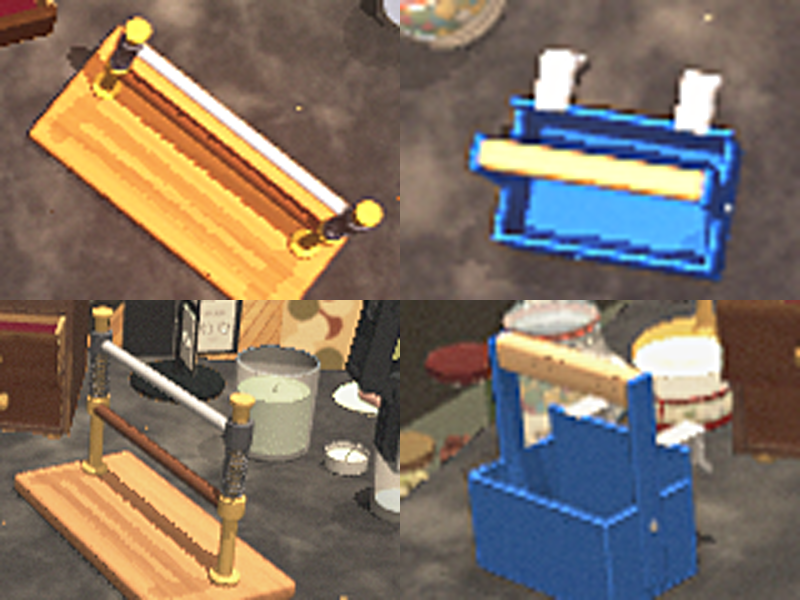

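Both crops agree. The stand's front, with the wider base margin, faces the robot (lower left in the top view). The bar runs (377,147.6)–(438.5,194.1). The handle's top centre line runs (225.6,205.6)–(270.6,212.4), and the hooks point to +x.

```bash
cat > h.py <<'E'
from rig import *
import numpy as np,cv2
from scipy.spatial.transform import Rotation as Ro
def cam(c,pose=None):
    p=camera_params(c);f=200/np.tan(np.radians(p['fov_y']/2))
    if 'R' in p: R,t=np.array(p['R']),np.array(p['t'])
    else:
        T=np.array(p['T_tool_cam']);W=np.eye(4);W[:3,:3]=Ro.from_rotvec(pose['orientation']).as_matrix();W[:3,3]=pose['ee_pos']
        M=np.linalg.inv(W@T);R,t=M[:3,:3],M[:3,3]
    return R,t,f,p['cx'],p['cy']
def unproj(C,u,v,z):
    R,t,f,cx,cy=C;d=R.T@np.array([(u-cx)/f,(v-cy)/f,1]);o=-R.T@t
    return o+d*(z-o[2])/d[2]
def proj(C,X):
    R,t,f,cx,cy=C;q=R@np.array(X)+t;return np.array([cx+f*q[0]/q[2],cy+f*q[1]/q[2]])
E
python3 - <<'E'
from h import *
np.set_printoptions(precision=1,suppress=True)
T=cam('top');S=cam('scene')
def seg(n,C,a,b,z):
    A=unproj(C,*a,z);B=unproj(C,*b,z);d=B-A;print(n,A[:2],B[:2],'mid',(A+B)[:2]/2,'len',np.hypot(*d[:2]),'ang',np.degrees(np.arctan2(d[1],d[0])))
seg('barT',T,(377,147.6),(438.5,194.1),140)
seg('barS',S,(406,162),(454,195.2),140)
seg('postT',T,(376.4,141),(445.4,196.5),170)
seg('postS',S,(404.8,148.8),(461.2,183.2),170)
seg('handT',T,(225.6,205.6),(270.6,212.4),135)
seg('handS',S,(234.5,162),(268.5,170),135)
seg('hookT',T,(239,187),(267,191),75)
s=get_state();print(camera_params('wrist'));print(Ro.from_rotvec(s['orientation']).as_matrix())
E
```

```text
barT [ 607.1 -275.5] [ 492.4 -414. ] mid [ 549.8 -344.8] len 179.80517081049982 ang -129.64386586553928
barS [ 609.7 -272.8] [ 489.2 -406.8] mid [ 549.4 -339.8] len 180.15961797546274 ang -131.983454595049
postT [ 614.2 -269.4] [ 481.8 -419.2] mid [ 548.  -344.3] len 199.86613087499722 ang -131.48200079803348
postS [ 608.3 -269.2] [ 480.6 -419.2] mid [ 544.5 -344.2] len 197.01410373829108 ang -130.40332414808918
handT [477.6  80.3] [459.4 -22.8] mid [468.5  28.7] len 104.7501920233192 ang -100.0232345311598
handS [467.6  76.5] [459.8 -18.8] mid [463.7  28.8] len 95.68065885337077 ang -94.68631365949943
hookT [531.8  60.4] [520.2  -8.6] mid [526.   25.9] len 69.95669768673076 ang -99.54829371024994
{'fov_y': 69.16776574683861, 'cx': 322.6811557709209, 'cy': 200.3437974125545, 'T_tool_cam': array([[  -0. ,   -1. ,   -0.3,   65.7],
       [   1. ,   -0. ,   -0. ,    1.4],
       [   0. ,   -0.3,    1. , -116.8],
       [   0. ,    0. ,    0. ,    1. ]])}
[[ 0.9  0.4 -0. ]
 [ 0.4 -0.9 -0. ]
 [-0.   0.  -1. ]]
```

```bash
cat >> h.py <<'E'
def plan(x,y,z,yaw,n,turnfirst=0):
    """rows to reach TCP x,y,z with tool x-axis at world yaw (deg), evenly over n rows"""
    s=get_state();M=Ro.from_rotvec(s['orientation']).as_matrix();y0=np.degrees(np.arctan2(M[1,0],M[0,0]))
    d=(np.array([x,y,z])-s['ee_pos'])/n;dy=(yaw-y0)/n
    print('from',np.round(s['ee_pos'],1),'yaw',round(y0,2),'tilt',np.round(M[:,2],3))
    for i in range(n):
        a=np.radians(y0+dy*i);X=np.array([np.cos(a),np.sin(a),0]);Y=np.array([np.sin(a),-np.cos(a),0])
        print('%.4f %.4f %.4f %.3f'%(d@X/300,d@Y/300,-d[2]/300,-dy/5),end='; ')
    print()
E
python3 -c "
from h import *
plan(467,29,262,80.5,24)"
```

```text
from [ 284.3 -584.5  256.4] yaw 25.95 tilt [-0. -0. -1.]
0.0601 -0.0655 -0.0008 -0.455; 0.0626 -0.0631 -0.0008 -0.455; 0.0651 -0.0606 -0.0008 -0.455; 0.0675 -0.0579 -0.0008 -0.455; 0.0697 -0.0552 -0.0008 -0.455; 0.0718 -0.0524 -0.0008 -0.455; 0.0739 -0.0495 -0.0008 -0.455; 0.0758 -0.0465 -0.0008 -0.455; 0.0775 -0.0435 -0.0008 -0.455; 0.0792 -0.0404 -0.0008 -0.455; 0.0807 -0.0372 -0.0008 -0.455; 0.0822 -0.0340 -0.0008 -0.455; 0.0834 -0.0307 -0.0008 -0.455; 0.0846 -0.0274 -0.0008 -0.455; 0.0856 -0.0240 -0.0008 -0.455; 0.0865 -0.0206 -0.0008 -0.455; 0.0872 -0.0171 -0.0008 -0.455; 0.0879 -0.0136 -0.0008 -0.455; 0.0883 -0.0102 -0.0008 -0.455; 0.0887 -0.0066 -0.0008 -0.455; 0.0889 -0.0031 -0.0008 -0.455; 0.0889 0.0004 -0.0008 -0.455; 0.0888 0.0039 -0.0008 -0.455; 0.0886 0.0075 -0.0008 -0.455;
```

Call:
{"api": "move_arm", "payload": {"series": "1 0.06 -0.065 -0.001 -0.455; 1 0.063 -0.063 -0.001 -0.455; 1 0.065 -0.061 -0.001 -0.455; 1 0.067 -0.058 -0.001 -0.455; 1 0.07 -0.055 -0.001 -0.455; 1 0.072 -0.052 -0.001 -0.455; 1 0.074 -0.05 -0.001 -0.455; 1 0.076 -0.047 -0.001 -0.455; 1 0.078 -0.043 -0.001 -0.455; 1 0.079 -0.04 -0.001 -0.455; 1 0.081 -0.037 -0.001 -0.455; 1 0.082 -0.034 -0.001 -0.455"}}

```text
time_s: 2.0
ee_pos: [376.4, -276.1, 260.1]
orientation: [2.806, 1.411, 0.0]
force: [0.4, -0.7, -0.2]
opening: 0.999
```

Call:
{"api": "move_arm", "payload": {"series": "1 0.083 -0.031 -0.001 -0.455; 1 0.085 -0.027 -0.001 -0.455; 1 0.086 -0.024 -0.001 -0.455; 1 0.087 -0.021 -0.001 -0.455; 1 0.087 -0.017 -0.001 -0.455; 1 0.088 -0.014 -0.001 -0.455; 1 0.088 -0.01 -0.001 -0.455; 1 0.089 -0.007 -0.001 -0.455; 1 0.089 -0.003 -0.001 -0.455; 1 0.089 0 -0.001 -0.455; 1 0.089 0.004 -0.001 -0.455; 1 0.089 0.007 -0.001 -0.455"}}

```text
time_s: 3.0
ee_pos: [466.9, 31.8, 263.7]
orientation: [2.393, 2.034, 0.0]
force: [1.2, -0.1, -0.2]
opening: 0.999
```

Run:
```python
from h import *
s=get_state();im=read_camera('wrist');C=cam('wrist',s)
print(s['ee_pos'],s['time_s']);np.save('pose.npy',np.r_[s['ee_pos'],s['orientation']])
for y in(-50,0,50):
    a=np.radians(80.5);print(proj(C,[467+y*np.cos(a),29+y*np.sin(a),135]))
cv2.imwrite('pics/w1.png',im[:,:,::-1])
```

```text
[466.8981402   31.80318709 263.71072491] 3.0
[322.5275862  253.70658566]
[322.70689878 201.45747793]
[322.90561184 143.55535176]
```

View pics/w1.png

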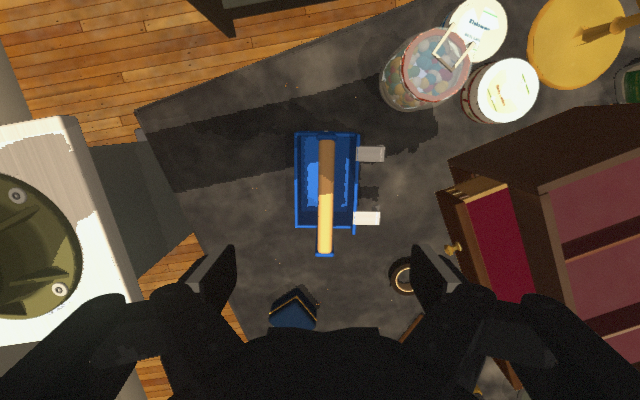

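The wrist view shows the handle from (327,140) to (324.5,254), between the fingers' lines, with the hooks at (370,154) and (367,218). My prediction was (323,143)–(322.5,254), so it is within a few mm.

Run:
```python
from h import *
p=np.load('pose.npy');C=cam('wrist',{'ee_pos':p[:3],'orientation':p[3:]})
A=unproj(C,327,140,135);B=unproj(C,324.5,254,135);d=A-B;print(A,B,(A+B)/2,np.linalg.norm(d),np.degrees(np.arctan2(d[1],d[0])))
m=(A+B)/2;plan(m[0],m[1],131,np.degrees(np.arctan2(d[1],d[0])),6)
```

```text
[479.07528467  80.62950795 135.        ] [460.49626755 -20.90077314 135.        ] [469.78577611  29.8643674  135.        ] 103.21617051690289 79.63018013358761
from [467.9  38.1 264.1] yaw 81.24 tilt [ 0.002  0.003 -1.   ]
-0.0044 0.0017 0.0740 0.054; -0.0043 0.0018 0.0740 0.054; -0.0043 0.0018 0.0740 0.054; -0.0043 0.0018 0.0740 0.054; -0.0043 0.0018 0.0740 0.054; -0.0043 0.0018 0.0740 0.054;
```

Call:
{"api": "move_arm", "payload": {"series": "1 0 0 0 0; 1 0 0 0 0; 1 0 0 0 0"}}

```text
time_s: 3.3
ee_pos: [466.6, 28.9, 263.4]
orientation: [2.398, 2.029, -0.001]
force: [0.2, 0.0, 0.3]
opening: 1.001
```

Run:
```python
from h import *
plan(469.3,29.6,131,80,8)
```

```text
from [466.6  28.9 263.4] yaw 80.48 tilt [-0.    -0.001 -1.   ]
0.0005 0.0010 0.0552 0.012; 0.0005 0.0010 0.0552 0.012; 0.0005 0.0010 0.0552 0.012; 0.0005 0.0010 0.0552 0.012; 0.0005 0.0010 0.0552 0.012; 0.0005 0.0010 0.0552 0.012; 0.0005 0.0010 0.0552 0.012; 0.0005 0.0010 0.0552 0.012;
```

Call:
{"api": "move_arm", "payload": {"series": "1 0.001 0.001 0.055 0.02; 1 0.001 0.001 0.055 0.02; 1 0 0.001 0.055 0.02; 1 0.001 0.001 0.055 0.02; 1 0 0.001 0.055 0.02; 1 0 0.001 0.055 0; 1 0 0.001 0.055 0; 1 0 0.001 0.055 0; 1 0 0 0 0; 1 0 0 0 0"}}

```text
time_s: 4.13
ee_pos: [468.7, 29.1, 131.0]
orientation: [-2.407, -2.017, 0.002]
force: [-0.4, 0.5, -0.2]
opening: 1.001
```

Run:
```python
from h import *
s=get_state();im=read_camera('wrist');print(s['ee_pos'],s['force'])
cv2.imwrite('pics/w2.png',im[:,:,::-1])
```

```text
[468.72700929  29.12053961 131.03992756] [-0.38519218  0.45222451 -0.24639123]
```

View pics/w2.png

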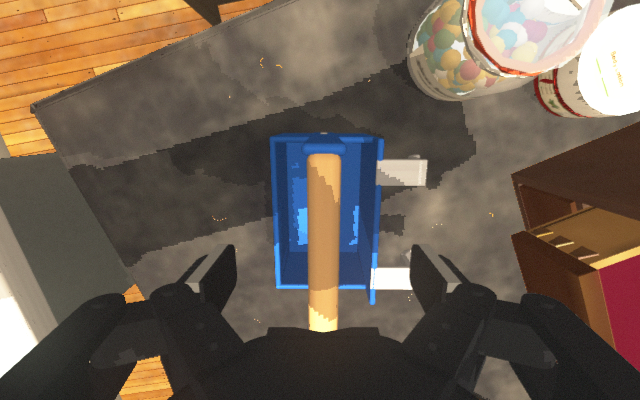

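The handle lies straight between the pads at column about 324, so I'll close on it.

Call:
{"api": "move_arm", "payload": {"series": "0 0 0 0 0; 0 0 0 0 0; 0 0 0 0 0; 0 0 0 0 0; 0 0 0 0 0; 0 0 0 0 0; 0 0 0 0 0; 0 0 0 0 0; 0 0 0 0 0; 0 0 0 0 0", "force": 70}}

```text
time_s: 5.02
ee_pos: [469.5, 30.2, 131.8]
orientation: [2.406, 2.02, -0.0]
force: [-1.4, -1.0, 4.6]
opening: 0.151
```

Call:
{"api": "move_arm", "payload": {"series": "0 0 0 -0.02 0; 0 0 0 -0.04 0; 0 0 0 -0.05 0; 0 0 0 -0.06 0; 0 0 0 -0.06 0; 0 0 0 -0.06 0; 0 0 0 -0.06 0; 0 0 0 -0.05 0; 0 0 0 -0.03 0; 0 0 0 0 0; 0 0 0 0 0"}}

```text
time_s: 5.93
ee_pos: [469.4, 30.2, 260.6]
orientation: [2.405, 2.02, 0.0]
force: [-0.2, -0.1, -2.3]
opening: 0.148
```

Run:
```python
from h import *
s=get_state();im=read_camera('wrist');print(s['ee_pos'],s['orientation'],s['force'],s['opening'])
a=np.radians(-41);X=np.array([np.cos(a),np.sin(a)]);b=np.array([548,-344])
for off in(100,):
    t=b-X*off;print(t);plan(t[0],t[1],262,49,18)
cv2.imwrite('pics/w3.png',im[:,:,::-1])
```

```text
[469.43612204  30.1654155  260.5712837 ] [2.40538040e+00 2.01997331e+00 3.31095138e-04] [-0.24803875 -0.07672031 -2.3297898 ] 0.1475948471094323
[ 472.52904198 -278.3940971 ]
from [469.   30.1 259.8] yaw 80.04 tilt [-0.001 -0.    -1.   ]
-0.0562 0.0105 -0.0004 0.345; -0.0558 0.0122 -0.0004 0.345; -0.0554 0.0139 -0.0004 0.345; -0.0550 0.0155 -0.0004 0.345; -0.0545 0.0172 -0.0004 0.345; -0.0539 0.0188 -0.0004 0.345; -0.0533 0.0204 -0.0004 0.345; -0.0527 0.0220 -0.0004 0.345; -0.0520 0.0236 -0.0004 0.345; -0.0513 0.0252 -0.0004 0.345; -0.0505 0.0267 -0.0004 0.345; -0.0497 0.0282 -0.0004 0.345; -0.0488 0.0297 -0.0004 0.345; -0.0479 0.0311 -0.0004 0.345; -0.0469 0.0326 -0.0004 0.345; -0.0459 0.0340 -0.0004 0.345; -0.0449 0.0353 -0.0004 0.345; -0.0438 0.0367 -0.0004 0.345;
```

View pics/w3.png

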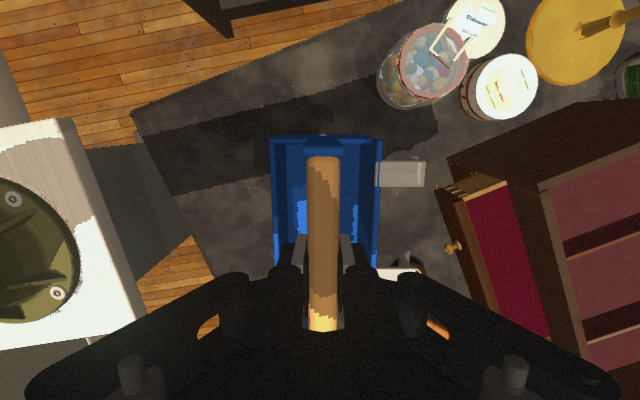

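Held: the load reads -2.3 N and the opening 0.15. Now carrying it to 100 mm in front of the bar.

Call:
{"api": "move_arm", "payload": {"series": "0 -0.056 0.011 0 0.345; 0 -0.056 0.012 0 0.345; 0 -0.055 0.014 -0.001 0.345; 0 -0.055 0.016 0 0.345; 0 -0.054 0.017 -0.001 0.345; 0 -0.054 0.019 0 0.345; 0 -0.053 0.02 -0.001 0.345; 0 -0.053 0.022 0 0.345; 0 -0.052 0.024 -0.001 0.345; 0 -0.051 0.025 0 0.345; 0 -0.051 0.027 -0.001 0.345; 0 -0.05 0.028 0 0.345"}}

```text
time_s: 6.98
ee_pos: [472.0, -177.2, 262.0]
orientation: [2.732, 1.551, -0.0]
force: [-0.8, -0.1, -1.5]
opening: 0.147
```

Call:
{"api": "move_arm", "payload": {"series": "0 -0.049 0.03 0 0.345; 0 -0.048 0.031 -0.001 0.345; 0 -0.047 0.033 0 0.345; 0 -0.046 0.034 -0.001 0.345; 0 -0.045 0.035 0 0.345; 0 -0.044 0.037 -0.001 0.345; 0 0 0 0 0; 0 0 0 0 0; 0 0 0 0 0; 0 0 0 0 0"}}

```text
time_s: 7.82
ee_pos: [473.5, -277.6, 262.9]
orientation: [-2.858, -1.304, -0.0]
force: [-0.3, 0.8, -2.0]
opening: 0.151
```

Run:
```python
from h import *
s=get_state();im=read_camera('wrist');print(s['ee_pos'],s['orientation'],s['force'],s['opening'])
np.save('pose.npy',np.r_[s['ee_pos'],s['orientation']]);C=cam('wrist',s)
a=np.radians(-41);Y=np.array([-np.sin(a),np.cos(a)])
for k in(-90,0,90): print(proj(C,np.r_[np.array([548,-344])+k*Y,140]))
cv2.imwrite('pics/w4.png',im[:,:,::-1])
t=read_camera('top');cv2.imwrite('pics/t4.png',t[:,:,::-1])
```

```text
[ 473.5329923  -277.60957806  262.94974495] [-2.85757439e+00 -1.30440196e+00 -4.27728528e-04] [-0.33509276  0.79207523 -1.96011033] 0.1507739530264402
[427.85735654 294.686801  ]
[437.82993389 202.25928988]
[449.87874189  90.5889267 ]
```

View pics/w4.png

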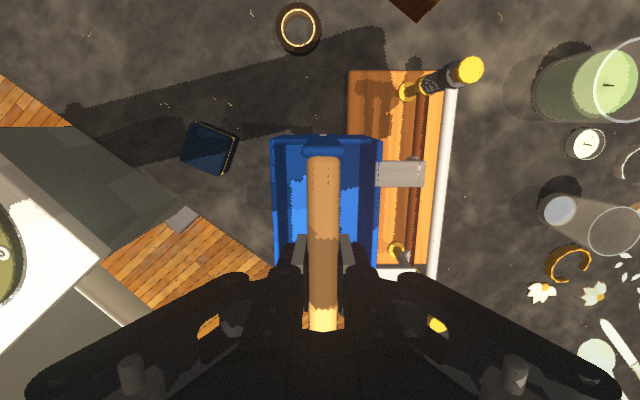

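The bar shows to the right of the bin, from (452,90) to (432,278). The hook strap, at columns 375–425, still sits in front of it. I'll fit the bar and handle lines in this same picture.

Run:
```python
from h import *
np.set_printoptions(precision=2,suppress=True)
p=np.load('pose.npy');s={'ee_pos':p[:3],'orientation':p[3:]};C=cam('wrist',s)
M=Ro.from_rotvec(p[3:]).as_matrix()
im=cv2.imread('pics/w4.png').astype(int);mn,mx=im.min(2),im.max(2)
def fit(f,rows,z):
    P=[]
    for v in rows:
        m=f(v)
        if m is not None:P.append(unproj(C,m,v,z))
    P=np.array(P);L=(P-p[:3])@M   # tool coords
    k=np.polyfit(L[:,0],L[:,1],1);r=L[:,1]-np.polyval(k,L[:,0]);k=np.polyfit(L[abs(r)<2,0],L[abs(r)<2,1],1)
    print(len(P),'tool y at x=0',k[1],'angle deg',np.degrees(np.arctan(k[0])),'res',r.std(), 'x range',L[0,0],L[-1,0]);return k
def bar(v):
    u=np.where((mn[v,420:465]>135)&(mx[v,420:465]-mn[v,420:465]<40))[0]+420
    return (u[0]+u[-1])/2 if 3<len(u)<20 else None
def han(v):
    w=(im[v,295:352,2]-im[v,295:352,0]>40)
    u=np.where(w)[0]+295
    return (u[0]+u[-1])/2 if len(u)>20 else None
print([(v,bar(v)) for v in range(100,270,25)],[(v,han(v)) for v in range(160,320,25)])
kb=fit(bar,range(95,150),140);kb2=fit(bar,range(195,262),140);kb=fit(bar,list(range(95,150))+list(range(195,262)),140);kh=fit(han,range(160,235),p[2]-6+10)
```

```text
[(100, np.float64(450.0)), (125, np.float64(448.5)), (150, np.float64(445.0)), (175, np.float64(433.5)), (200, np.float64(440.5)), (225, np.float64(436.5)), (250, np.float64(433.5))] [(160, np.float64(323.0)), (185, np.float64(323.0)), (210, np.float64(323.0)), (235, np.float64(322.5)), (260, np.float64(323.0)), (285, np.float64(322.5)), (310, np.float64(322.5))]
55 tool y at x=0 100.94789436807729 angle deg 0.1467948244726503 res 0.3420674424716398 x range 85.34331140750496 43.72611967653503
67 tool y at x=0 101.05226496366824 angle deg 0.1344505014263661 res 0.5061768754966097 x range 4.992088296602355 -56.72170318451261
122 tool y at x=0 101.02516050329356 angle deg 0.08361605964737788 res 0.44012409132203845 x range 85.34331140750496 -56.72170318451261
75 tool y at x=0 1.213533283496402 angle deg 0.050487575096565096 res 0.07719949493968774 x range 50.88123768422927 20.153229858742588
```

The bar is 99.8 mm ahead of the handle in the jaw direction and parallel to within 0.1°. I'll advance 53.3 mm and then lower to just above contact.

Call:
{"api": "move_arm", "payload": {"series": "0 0 0.02 0 0; 0 0 0.04 0 0; 0 0 0.05 0 0; 0 0 0.04 0 0; 0 0 0.02 0 0; 0 0 0.008 0 0; 0 0 0 0 0; 0 0 0 0 0; 0 0 0 0 0; 0 0 0 0 0"}}

```text
time_s: 8.75
ee_pos: [513.2, -313.2, 263.1]
orientation: [2.858, 1.303, -0.0]
force: [-0.2, 0.8, -1.0]
opening: 0.149
```

Run:
```python
from h import *
s=get_state();im=read_camera('wrist');print(s['ee_pos'],s['orientation'],s['force'],s['opening'])
p0=np.load('pose.npy');M=Ro.from_rotvec(p0[3:]).as_matrix();print('moved',M.T@(s['ee_pos']-p0[:3]))
sc=read_camera('scene')[100:280,340:580]
cv2.imwrite('pics/w5.png',np.vstack([cv2.resize(im[60:300,220:540],(400,300)),cv2.resize(sc,(400,300),interpolation=cv2.INTER_CUBIC)])[:,:,::-1])
```

```text
[ 513.21699035 -313.23266008  263.12957843] [ 2.85833852e+00  1.30293247e+00 -3.22547488e-04] [-0.21226017  0.83185262 -1.01498557] 0.14937631197903722
moved [-0.91576933 53.31960447 -0.19276959]
```

View pics/w5.png

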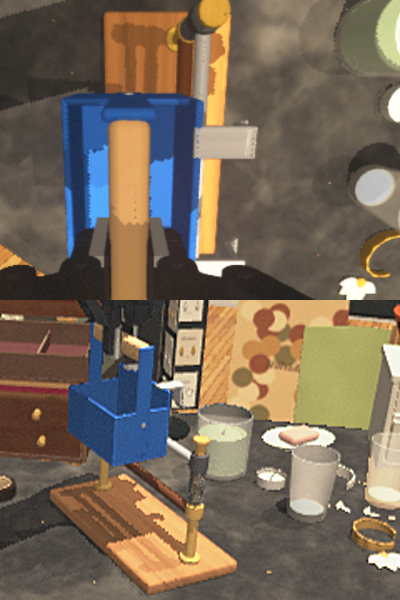

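The hooks now overhang the bar (strap at columns 195–257 of the crop, bar just behind the back wall at about 200). Lowering.

Call:
{"api": "move_arm", "payload": {"series": "0 0 0 0.015 0; 0 0 0 0.025 0; 0 0 0 0.03 0; 0 0 0 0.03 0; 0 0 0 0.03 0; 0 0 0 0.025 0; 0 0 0 0.015 0; 0 0 0 0.008 0; 0 0 0 0.005 0; 0 0 0 0 0; 0 0 0 0 0; 0 0 0 0 0"}}

```text
time_s: 9.85
ee_pos: [513.8, -313.7, 208.6]
orientation: [2.858, 1.302, 0.001]
force: [-0.1, 0.1, -2.6]
opening: 0.151
```

Run:
```python
from h import *
s=get_state();im=read_camera('wrist');print(s['ee_pos'],s['force'],s['torque'])
sc=read_camera('scene')[120:270,360:510]
cv2.imwrite('pics/w6.png',np.hstack([cv2.resize(im[60:300,220:540],(400,300)),cv2.resize(sc,(400,400),interpolation=cv2.INTER_CUBIC)[60:360]])[:,:,::-1])
```

```text
[ 513.76411728 -313.72438822  208.56659437] [-0.10392531  0.09063827 -2.63240115] [-0.00152805  0.03258777 -0.01399206]
```

View pics/w6.png

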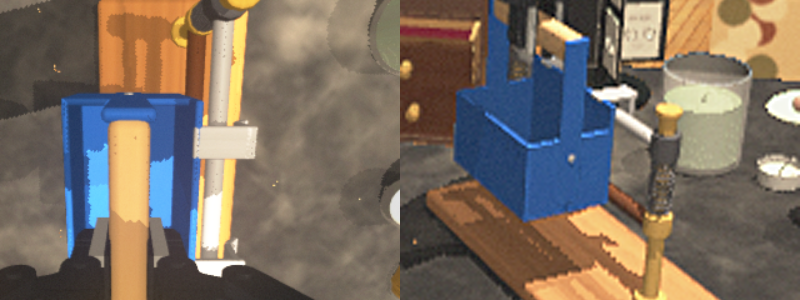

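The bar, at crop columns 204–225, lies under both hook straps between the back wall and the lip, and there is no side force. Lowering onto it slowly.

Call:
{"api": "move_arm", "payload": {"series": "0 0 0 0.004 0; 0 0 0 0.004 0; 0 0 0 0.004 0; 0 0 0 0.004 0; 0 0 0 0.004 0; 0 0 0 0.004 0; 0 0 0 0.004 0; 0 0 0 0.004 0; 0 0 0 0.004 0; 0 0 0 0 0; 0 0 0 0 0; 0 0 0 0 0"}}

```text
time_s: 10.95
ee_pos: [513.4, -313.5, 197.4]
orientation: [2.859, 1.303, -0.0]
force: [-0.4, 0.6, 1.7]
opening: 0.146
```

Call:
{"api": "move_arm", "payload": {"series": "0 0 0 0.004 0; 0 0 0 0.004 0; 0 0 0 0.004 0; 0 0 0 0.004 0; 0 0 0 0 0; 0 0 0 0 0; 0 0 0 0 0; 0 0 0 0 0; 0 0 0 0 0"}}

```text
time_s: 11.7
ee_pos: [513.5, -313.5, 192.6]
orientation: [2.859, 1.303, 0.0]
force: [-2.2, 2.1, 4.2]
opening: 0.151
```

Run:
```python
from h import *
F=[];Z=[]
for i in range(4):
    s=get_state();F.append(s['force']);Z.append(s['ee_pos'][2]);t=read_camera('wrist' if i else 'scene')
print(np.mean(F,0),np.mean(Z))
```

```text
[-2.93813982  2.0100841   4.3853684 ] 192.52887506576084
```

The pull reads 6.8 N net, about 9.7 mm of dip. I'll ease up to the bin's own dip of about 3.5 mm and release gradually.

Call:
{"api": "move_arm", "payload": {"series": "0 0 0 -0.004 0; 0 0 0 -0.004 0; 0 0 0 -0.004 0; 0 0 0 -0.004 0; 0 0 0 -0.004 0; 0 0 0 0 0; 0 0 0 0 0; 0 0 0 0 0; 0 0 0 0 0", "force": 70}}

```text
time_s: 12.65
ee_pos: [513.5, -313.7, 198.3]
orientation: [2.859, 1.303, 0.0]
force: [-0.9, 0.1, 0.9]
opening: 0.148
```

Call:
{"api": "move_arm", "payload": {"series": "0.16 0 0 0 0; 0.18 0 0 0 0; 0.2 0 0 0 0; 0.22 0 0 0 0; 0.24 0 0 0 0; 0.26 0 0 0 0; 0.28 0 0 0 0; 0.32 0 0 0 0; 0.37 0 0 0 0; 0.44 0 0 0 0; 0.52 0 0 0 0; 0.6 0 0 0 0", "force": 20}}

```text
time_s: 13.65
ee_pos: [513.5, -313.7, 198.5]
orientation: [2.859, 1.303, 0.0]
force: [-0.2, 0.3, 0.1]
opening: 0.601
```

Call:
{"api": "move_arm", "payload": {"series": "0.65 0 0 0 0; 0.65 0 0 0 0; 0.65 0 0 0 0; 0.65 0 0 0 0; 0.65 0 0 0 0; 0.65 0 0 0 0; 0.65 0 0 0 0; 0.65 0 0 0 0; 0.65 0 0 0 0; 0.65 0 0 0 0; 0.65 0 0 0 0; 0.65 0 0 0 0"}}

```text
time_s: 14.65
ee_pos: [513.5, -313.6, 198.4]
orientation: [2.859, 1.303, -0.0]
force: [0.7, 0.3, 0.2]
opening: 0.651
```

Run:
```python
from h import *
s=get_state();im=read_camera('wrist');print(s['ee_pos'],s['force'],s['opening'])
sc=read_camera('scene')[120:270,360:510]
cv2.imwrite('pics/w7.png',np.hstack([cv2.resize(im[60:300,220:540],(400,300)),cv2.resize(sc,(400,400),interpolation=cv2.INTER_CUBIC)[60:360]])[:,:,::-1])
```

```text
[ 513.45402075 -313.60158159  198.38309354] [0.73329278 0.33567039 0.1669906 ] 0.651147114464238
```

View pics/w7.png

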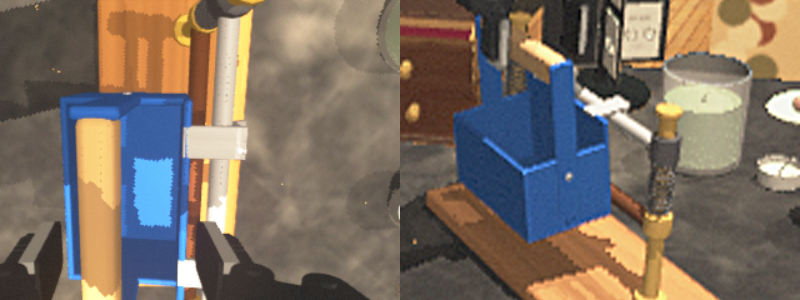

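Released: the bin hangs by both hooks, leaning about 0.1 rad onto the rest rod. The handle has moved some 9 mm forward, so I'll centre on it (6 mm) before rising clear.

Call:
{"api": "move_arm", "payload": {"series": "0.7 0 -0.01 0 0; 0.75 0 -0.01 0 0; 0.75 0 0 0 0; 0.75 0 0 -0.01 0; 0.75 0 0 -0.02 0; 0.75 0 0 -0.03 0; 0.75 0 0 -0.04 0; 0.75 0 0 -0.05 0; 0.75 0 0 -0.06 0; 0.75 0 0 -0.06 0; 0.75 0 0 -0.05 0; 0.75 0 0 -0.03 0"}}

```text
time_s: 15.75
ee_pos: [509.8, -310.0, 307.0]
orientation: [2.855, 1.301, 0.004]
force: [0.3, 0.1, 0.5]
opening: 0.746
```

Call:
{"api": "move_arm", "payload": {"series": "0.75 0 0 0 0; 0.75 0 0 0 0; 0.75 0 0 0 0; 0.75 0 0 0 0; 0.75 0 0 0 0; 0.75 0 0 0 0; 0.75 0 0 0 0; 0.75 0 0 0 0; 0.75 0 0 0 0; 0.75 0 0 0 0; 0.75 0 0 0 0; 0.75 0 0 0 0"}}

```text
time_s: 16.75
ee_pos: [508.9, -309.7, 303.5]
orientation: [2.859, 1.303, -0.0]
force: [-0.1, -0.5, -0.6]
opening: 0.748
```

Run:
```python
from h import *
s=get_state();a=read_camera('wrist');sc=read_camera('scene');b=read_camera('wrist');print(s['ee_pos'],s['force'],'change',np.abs(a.astype(int)-b).mean(),np.abs(a.astype(int)-b).max())
for n in('ring_box','bead_jar','roll','bin'): print(n,[np.round(r['location']).tolist() for r in search_frame('scene',n)][:1])
cv2.imwrite('pics/w8.png',np.hstack([cv2.resize(b[40:340,160:560],(400,300)),cv2.resize(sc[120:270,310:510],(400,300),interpolation=cv2.INTER_CUBIC)])[:,:,::-1])
```

```text
[ 508.94995952 -309.65679649  303.45199681] [-0.0591677  -0.54547207 -0.61663376] change 2.9624713541666665 154
ring_box [[373.0, -165.0, 33.0]]
bead_jar [[568.0, 113.0, 61.0]]
roll [[549.0, -135.0, 14.0]]
bin [[495.0, -319.0, 107.0]]
```

View pics/w8.png

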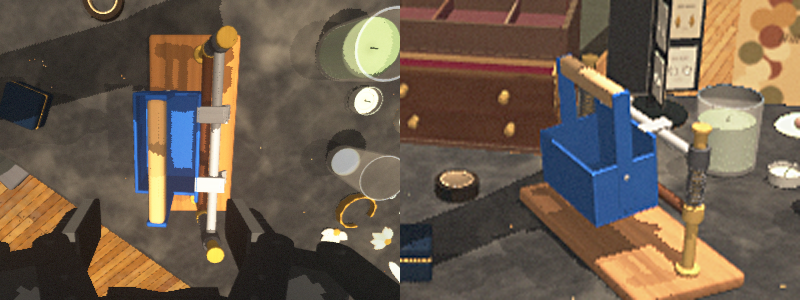

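Both hooks are over the bar (crop at (213,115) and (210,185)), the bin hangs level sideways and leans on the rest rod, and the gripper is clear.

```bash
python3 -c "
from rig import *
print(job_done())"
```

```text
the job is handed in; nothing more can be done
None
```

The blue bin is hanging by both rear hooks on the spring bar, and I handed the job in at about 17 s of the allowed 45 s.

- **Pull test:** I gripped the handle, hooked the bin on and pulled straight down until the load on the bar was about 6.8 N. That works out to about 9.7 mm of dip; I took it from the force, not from the picture. During the pull there was a side force of about 3.5 N, cause unknown, which was nearly gone once I eased up.
- **Release:** I eased up to the bin's own dip before opening the fingers gradually. The bin then leaned its foot back against the rest rod as described.
- **Final pictures:** Both hooks are over the bar, and the gripper is about 100 mm above the handle, touching nothing.
- **Stillness:** My comparison of two wrist pictures 0.1 s apart was inconclusive. The mean difference was about 3 grey levels, probably image noise, but the largest was 154. I judged the bin still from the views before and after I moved clear.
- **Other things on the table:** The ring box and roll were found within 3 mm of where they started. The jar's horizontal position differs by about 5 mm, roughly the detector's error. Its height reading changed from 99 to 61 mm, which I put down to the detector, since the arm stayed clear of it.

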